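# Complete the egg carrier and lift it level

### The job

Gently pick the egg out of the shallow dish without cracking it, lay it in the empty hollow of the wooden egg carrier and let go of it. Then take the carrier by its upright handle, lift it level, with both eggs lying in their hollows, until its underside is about 12 cm above the worktop, and keep it still and level there for two seconds; finish while still holding it up. Leave the ramekin, the salt shaker and the lime where they stand.

Things in the scene. Friction and masses are not known exactly. Their poses are not given: they have to be found in the camera images.
- carrier: Loose wooden egg carrier, about 0.4 kg: board 84 mm (x) by 250 mm (y), its top 22 mm above the underside, on small feet, with an upright handle plate in the middle. Origin: centre of the underside, on the worktop at the start; z up. Round through holes, 41 mm wide, at y = +85 mm (holds an egg at the start) and y = -85 mm (empty) take one egg each, lying.
- handle (a point): Point in the middle of the handle at a good height to grip, 116 mm above the carrier's underside and on the carrier's balance line; axes as the carrier's. The handle is a flat plate 18 mm thick along y and 60 mm wide along x, with flat faces to +y and -y and a rounded arch top that ends 140 mm above the underside.
- seat_empty (a point): Centre of the empty hole's mouth, on the board's top face (22 mm above the underside); axes as the carrier's.
- seat_full (a point): Centre of the other hole's mouth, which already holds an egg.
- egg_a: The egg to be moved: brown, 56 mm long (its x), 43 mm thick (y, z), 60 g, lying in the shallow dish. Origin: on its skin, 21.5 mm from its centre along -z, at its lowest point at the start. It cracks when the fingers' contact forces on it add up to more than 70 N (two fingers at 25 N each are safe, at 40 N each not).
- egg_a_center (a point): Centre of the egg to be moved. Laid in a hole, it is about 14 mm above the hole's mouth, whichever way its long axis points.
- egg_b: The egg already in the carrier, the same size; cracks in the same way. Origin on its skin as for the other egg.
- egg_b_center (a point): Centre of the egg already in the carrier.
- dish: Loose shallow round beige ceramic dish, 112 mm across, 15 mm high at the rim, floor 6 mm above the worktop; the egg to be moved lies in its middle at the start. Origin: centre of its underside. It stands to the robot's right or left of the carrier.
- ramekin: Bystander: white round ramekin 73 mm across, 41 mm high, on the other side of the carrier from the dish. Origin: centre of its underside.
- salt: Bystander: salt shaker with a metal top, 44 mm across, 90 mm high, behind the carrier. Origin: centre of its underside.
- lime: Bystander: lime, 57 x 46 x 45 mm, behind the carrier. Origin: its lowest point at the start.
Things that resemble listed ones, but are neither listed nor needed, are in the scene too. Leave any black, blue or pink look-alike of the egg_a alone.

How it is judged:
On the way, in this order (a step that is already met when the one before it is completed fails the run):
1. both eggs lie in the carrier's hollows, the moved one let go and at rest, while the carrier still stands on the worktop (horizontal distance between egg_a_center and seat_empty below 0.01 m and z of egg_a_center in the frame of seat_empty between 0.006 and 0.02 m and horizontal distance between egg_b_center and seat_full below 0.01 m and z of egg_b_center in the frame of seat_full between 0.006 and 0.02 m and contact force between the fingers and egg_a below 0.2 N and linear speed of egg_a below 0.03 m/s and height (world z) of carrier below 0.008 m), for 0.2 s.
2. the carrier is held up by its handle, level and still, with both eggs in it, for two seconds (horizontal distance between egg_a_center and seat_empty below 0.01 m and z of egg_a_center in the frame of seat_empty between 0.006 and 0.02 m and horizontal distance between egg_b_center and seat_full below 0.01 m and z of egg_b_center in the frame of seat_full between 0.006 and 0.02 m and distance between the grasp point and handle below 0.06 m and height (world z) of carrier between 0.085 and 0.165 m and angle between carrier's own z axis and vertical below 0.09 rad and linear speed of carrier below 0.02 m/s and angular speed of carrier below 0.15 rad/s and contact force between the fingers and carrier above 3 N and contact force between the fingers and egg_a below 0.2 N and contact force between the fingers and egg_b below 0.2 N and contact force between carrier and dish below 0.2 N and contact force between carrier and ramekin below 0.2 N and contact force between carrier and salt below 0.2 N and contact force between carrier and lime below 0.2 N), for 2 s.
At the end, for the whole second after the job is handed in: Still held by the handle (TCP within 60 mm of its grip point): underside 85 to 165 mm above the worktop, tilt under 0.09 rad, under 20 mm/s and 0.15 rad/s, touching only fingers and eggs; egg centres within 10 mm of the hole middles, 6 to 20 mm above them, untouched by fingers (all of step 2); the arm keeps its last pose, push and grip.
It fails at once if an egg is cracked: the fingers' contact forces on it exceed 70 N (contact force between the fingers and egg_a above 70 N or contact force between the fingers and egg_b above 70 N).
It fails at once if an egg is dropped: it moves faster than 0.8 m/s while no finger touches it ((linear speed of egg_a above 0.8 m/s and contact force between the fingers and egg_a below 0.2 N) or (linear speed of egg_b above 0.8 m/s and contact force between the fingers and egg_b below 0.2 N)).
It fails at once if the carrier is tilted more than 0.3 rad (17 degrees) (angle between carrier's own z axis and vertical above 0.3 rad).
It fails at once if the ramekin, salt shaker or lime is moved more than 30 mm or knocked over (distance of any of ramekin, salt, lime from where it was at the start of the episode above 0.03 m or angle between any of ramekin, salt's own z axis and vertical above 0.5 rad).
It also fails if it takes over 64 s, if anything falls off the work surface, if the arm or the gripper's body presses on something with over 40 N, if the wrist force passes 120 N, or if a joint passes its speed limit or range.

### The arm

A 7-joint arm with a two-finger parallel gripper is mounted at the origin on a cart in front of the work surface, level with it; the furniture and walls round the work are solid. World frame = base frame: x ahead of the robot, y to its left, z up, the work surface at z = 0. Lengths are in m, angles in rad, forces in N, time in s.
With the tool pointing down it reaches from about 0.425 to 0.925 m from the base axis. Payload 6.8 kg.
Tool frame: the origin (TCP) lies between the finger pads, 19 mm behind the fingertips; this is the grasp point; z points along the fingers, y is the direction in which the jaws open and shut (so a half turn about z gives the same grasp; the last joint's range is limited). The gripper opens to 85 mm and grips with 20 to 120 N. Pads are 22 mm wide; open, the fingers measure 114 mm over their backs; the gripper's body (76 mm by 85 mm) begins 54 mm behind the grasp point. The pads swing forward as they close: fully open they stand 13 mm farther back than shut.
Start: joints at [-1.24, 0.477, 0.022, 1.555, -0.011, 1.109, -0.083], TCP at [0.287, 0.611, 0.25] pointing down, gripper open.
Joint ranges: [-2.96, 2.96], [-0.34, 2.1], [-1.41, 1.46], [0.24, 2.44], [-1.37, 4.51], [0.17, 1.92], [-2.96, 2.96]. Speed limits (rad/s): [2.39, 2.39, 3.14, 3.14, 3.14, 3.14, 3.14].

### API

Orientations are given as a unit quaternion [w, x, y, z].
In Python, from station import * gives the robot as it stands.
- The arm moves only by the shell command python3 -m handwheel 'ROWS' [FORCE]. ROWS is JSON, one flat list of numbers, 7 for each row, row after row: the shift along the world's x, y, z in cm, then the turn, a rotation vector about the world's x, y, z in degrees, then the opening, from 0 (shut) to 1 (fully open). In form: [tx, ty, tz, ax, ay, az, fingers, tx, ty, tz, ax, ay, az, fingers, ...]. A call has 1 to 8 rows; each row is the pose to reach, as a shift and turn from the pose measured when the call began; what a row does not reach only later rows make up. A row lasts 1/12 s, in which the tool goes at most 41.7 mm and 7.16 degrees, less where a joint would pass 70% of its speed; a pose out of reach is approached as far as the arm can. A call with a gripper value outside its range is refused whole. The fingers move at their own pace and stop on an object; FORCE is the grip in N (left out, the last holds). Time passes only in rows, so rows that repeat a pose let the fingers close. It gives the time, the measured TCP pose, the force and the opening at its end, in the units of the state.
- get_obs(): the state, without advancing time (a new reading comes with each control period).
- read_camera(name): name is "scene" or "side" or "wrist"; returns the picture (384x512x3 uint8, red, green, blue); there is no depth.
- camera_info(name): a dict with "fx", "fy", "cx", "cy" (pixels), "k1" (the pictures are not rectified: a ray, as slopes to the right and down, at radius r is drawn at 1 + k1 r^2 times it, then the intrinsics apply), "R" (3x3) and "t" (3): a world point X has camera coordinates R X + t; the wrist camera has in their place "mount" (4x4, takes a point from camera to tool coordinates, whose origin is the TCP and whose axes are the flange's). Camera axes: x right, y down, z forward; pixel columns grow to the right and rows downward; lengths in m; the calibration is good to about 2 mm. A picture is of the moment at which its call begins: read the wrist's pose just before it. camera_info takes no time and is no camera call.
- hand_in(): hands the job in, once; it reports no verdict.
The state is a dict: "t": time; "q": joint angles; "joint_vel": joint speeds; "joint_torque": joint torques, N m; "eef_pos": TCP position; "tool_rot": TCP orientation; "contact_force": force on the tool from outside, world axes, zero at the start; "torque": the same for the moment, N m; "gripper_width": opening from 0.0 (shut) to 1.0 (fully open).
Only numpy, scipy, OpenCV 4.12 (cv2) and the standard library are available. Lean on these libraries where they do the work, as an engineer would, in place of code of your own. Each camera call takes 0.05 s, during which the arm holds its last target. There are 200 camera calls.

## Working session

There is one attempt and no reset: what is moved stays moved. The work goes in short steps, Python scripts to look and compute and a shell command to move; the robot and the scene stay as the last step left them, time stands still between calls to the robot, and variables do not carry over. Pictures are saved under pics/ and viewed, on a budget of 10 in all, crops included, one or two more only if the job needs it, and the job is handed in when it is done.

```bash
mkdir -p pics; python3 - <<'E'
from station import *
import cv2,numpy as np
o=get_obs();print({k:np.round(v,3) for k,v in o.items()})
a=read_camera("scene");b=read_camera("side")
for n in("scene","side","wrist"):print(n,camera_info(n))
cv2.imwrite("pics/scene.png",a[...,::-1]);cv2.imwrite("pics/side.png",b[...,::-1])
E
```

```text
{'t': np.float64(0.0), 'q': array([-1.24 ,  0.478,  0.022,  1.556, -0.011,  1.109, -0.083]), 'joint_vel': array([ 0.002,  0.001,  0.001,  0.001, -0.001,  0.001,  0.   ]), 'joint_torque': array([ 1.0000e-03, -5.9645e+01,  1.6080e+00, -2.8121e+01,  1.3000e-02,
        9.0000e-03, -0.0000e+00]), 'eef_pos': array([0.287, 0.611, 0.249]), 'tool_rot': array([-0.   ,  0.218,  0.976, -0.001]), 'contact_force': array([-0.371,  0.045, -0.377]), 'torque': array([ 0.03 ,  0.005, -0.019]), 'gripper_width': np.float64(1.002)}
scene {'fx': 427.0940126094908, 'fy': 427.0940126094908, 'cx': 258.5574029992747, 'cy': 193.77017354864776, 'k1': -0.10172144257737857, 'R': array([[ 0.74212621, -0.67014183, -0.01259447],
       [-0.39620161, -0.42344924, -0.81468707],
       [ 0.54062277,  0.60959058, -0.57976405]]), 't': array([-0.44956645,  0.32733977,  1.38029295])}
side {'fx': 442.3341651457747, 'fy': 442.3341651457747, 'cx': 250.7186352373867, 'cy': 189.8262136251593, 'k1': -0.05223332221727923, 'R': array([[-0.99838427, -0.05529952,  0.01306933],
       [-0.03772155,  0.47299163, -0.88025905],
       [ 0.04249622, -0.87932979, -0.47431339]]), 't': array([0.60928433, 0.10113665, 1.53582449])}
wrist {'fx': 291.81362477268374, 'fy': 291.81362477268374, 'cx': 257.53204061699495, 'cy': 190.87988157898747, 'k1': -0.07042325138644495, 'mount': array([[ 2.97230992e-05, -9.64539603e-01, -2.63938163e-01,
         6.71830714e-02],
       [ 9.99999912e-01,  1.39131758e-04, -3.95831330e-04,
        -6.07829728e-05],
       [ 4.18517175e-04, -2.63938128e-01,  9.64539522e-01,
        -1.24745659e-01],
       [ 0.00000000e+00,  0.00000000e+00,  0.00000000e+00,
         1.00000000e+00]])}
```

View pics/scene.png

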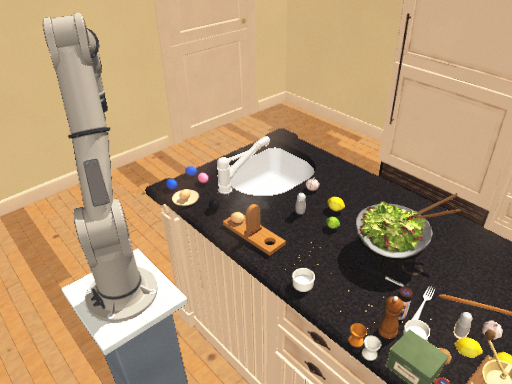

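View pics/side.png

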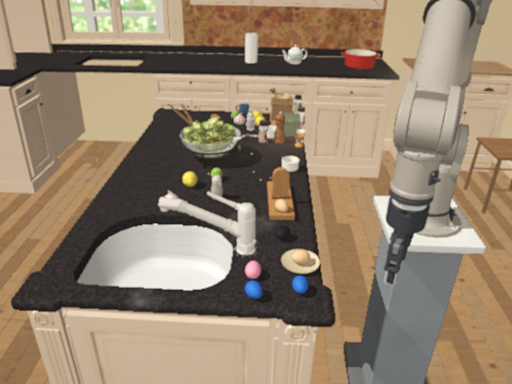

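The scene shows the dish with egg_a at about scene (185,198) / side (300,260). The carrier has its handle at scene (253,215), its empty hole at (269,241) and egg_b at (237,218). A black egg lies at side (283,233), between the dish and the carrier, and a faucet stands behind.

```bash
cat > h.py <<'E'
from station import *
import cv2,numpy as np
from scipy.spatial.transform import Rotation as Rn
def cam(n,obs=None):
    c=camera_info(n)
    if n=="wrist":
        w=obs["tool_rot"];R=Rn.from_quat([w[1],w[2],w[3],w[0]]).as_matrix()
        M=np.eye(4);M[:3,:3]=R;M[:3,3]=obs["eef_pos"];M=np.linalg.inv(M@np.array(c["mount"]))
        c["R"],c["t"]=M[:3,:3],M[:3,3]
    K=np.array([[c["fx"],0,c["cx"]],[0,c["fy"],c["cy"]],[0,0,1]])
    return K,np.array([c["k1"],0,0,0,0]),np.array(c["R"]),np.array(c["t"])
def onz(C,px,z):
    K,d,R,t=C;u=cv2.undistortPoints(np.array([[px]],float),K,d)[0,0]
    o=-R.T@t;v=R.T@np.array([*u,1]);return o+v*(z-o[2])/v[2]
def proj(C,X):
    K,d,R,t=C;return cv2.projectPoints(np.atleast_2d(X).astype(float),cv2.Rodrigues(R)[0],t,K,d)[0][:,0]
E
python3 - <<'E'
from h import *
S,T=cam("scene"),cam("side")
for n,p,q,z in[("egg_a",(183,196),(300,257),.028),("dish",(185,198),(300,262),.01),("egg_b",(237,217),(283,206),.036),("hole",(269,241),None,.022),("handle",(253,206),(281,170),.138),("salt",(300,204),(216,185),.045),("lime",(333,223),(216,173),.022),("ramekin",(303,280),(290,164),.02),("black",None,(283,233),.022),("pink",(203,178),(253,270),.02),("faucetbase",(225,190),(246,250),.0),("fauctop",(222,160),(245,207),.1)]:
    print(n,[np.round(onz(c,x,z),3)[:2] for c,x in((S,p),(T,q)) if x])
E
```

```text
egg_a [array([0.44 , 0.286]), array([0.451, 0.289])]
dish [array([0.45, 0.29]), array([0.449, 0.289])]
egg_b [array([0.509, 0.016]), array([0.498, 0.011])]
hole [array([ 0.515, -0.157])]
handle [array([ 0.513, -0.076]), array([ 0.509, -0.063])]
salt [array([ 0.738, -0.1  ]), array([ 0.746, -0.108])]
lime [array([ 0.765, -0.249]), array([ 0.765, -0.255])]
ramekin [array([ 0.467, -0.371]), array([ 0.464, -0.371])]
black [array([0.499, 0.158])]
pink [array([0.588, 0.35 ]), array([0.585, 0.348])]
faucetbase [array([0.619, 0.233]), array([0.612, 0.227])]
fauctop [array([0.668, 0.306]), array([0.622, 0.136])]
```

```bash
python3 -m handwheel '[4,-8,-2,0,0,5,1, 8,-16,-4,0,0,10,1, 12,-24,-6,0,0,15,1, 16,-32,-8,0,0,20,1, 16,-32,-8,0,0,20,1, 16,-32,-8,0,0,20,1, 16,-32,-8,0,0,20,1, 16,-32,-8,0,0,20,1]' 20; python3 -m handwheel '[0,0,0,0,0,0,0.7,0,0,0,0,0,0,0.7,0,0,0,0,0,0,0.7]'; python3 - <<'E'
from h import *
o=get_obs();a=read_camera("wrist");print(o)
cv2.imwrite("pics/w1.png",a[...,::-1])
C=cam("wrist",o)
print(proj(C,[.45,.289,.028]),proj(C,[.51,-.07,.138]))
E
```

```text
t: 0.77
eef_pos: [0.4322, 0.318, 0.176]
tool_rot: [-0.0, 0.045, 0.999, -0.001]
contact_force: [0.8, 0.7, -0.5]
gripper_width: 1.003
t: 1.02
eef_pos: [0.4319, 0.3184, 0.1759]
tool_rot: [-0.0, 0.045, 0.999, -0.001]
contact_force: [-0.2, 0.6, 0.3]
gripper_width: 0.701
{'t': 1.0167, 'q': array([-0.76812088,  0.33865113,  0.01989333,  1.95922009, -0.00794427,
        0.84535139,  0.73669935]), 'joint_vel': array([-2.66963079e-02,  6.37411592e-04, -2.46029236e-02, -1.66827178e-02,
       -8.91706607e-04, -2.66881468e-05, -2.26511908e-03]), 'joint_torque': array([ 1.89988308e+00, -4.62143111e+01,  2.40238599e+00, -2.27885234e+01,
        1.48031632e-01,  7.10393465e-02,  3.32915783e-02]), 'eef_pos': array([0.43194944, 0.31836381, 0.17594196]), 'tool_rot': array([-3.06807761e-04,  4.49949888e-02,  9.98986856e-01, -7.86549765e-04]), 'contact_force': array([-0.16179242,  0.58744775,  0.26350046]), 'torque': array([ 0.00516346,  0.04799966, -0.09262658]), 'gripper_width': 0.701111842573322}
[[229.64421001 203.93342276]] [[-137.00298471  326.33899895]]
```

View pics/w1.png

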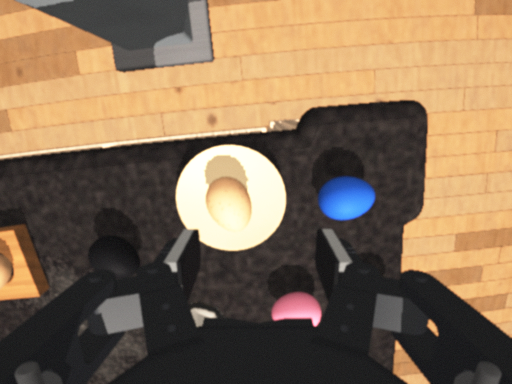

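The egg is centred at about (229,203) and its long axis is nearly vertical in the image, so the jaws already close across its short side. I'll refine this by segmentation.

```bash
python3 - <<'E'
from h import *
o=get_obs();C=cam("wrist",o);a=cv2.imread("pics/w1.png")
h=cv2.cvtColor(a,cv2.COLOR_BGR2HSV)
print(a[203,229],a[225,235],a[185,222],a[200,195],a[165,225],a[240,240])
m=np.zeros(a.shape[:2],np.uint8)
s=h[...,1].astype(int);roi=np.zeros_like(m);cv2.circle(roi,(231,200),50,1,-1)
# egg: reddish compared to dish -> ratio G/R
r=a[...,1].astype(float)/np.maximum(a[...,2],1);b=a[...,0].astype(float)/np.maximum(a[...,2],1)
print(r[203,229],r[225,235],r[185,222],r[200,195],r[165,225])
m=((r<(r[203,229]+r[200,195])/2)&(roi>0)).astype(np.uint8)
n,l,st,c=cv2.connectedComponentsWithStats(m);k=1+st[1:,4].argmax()
ct=cv2.findContours((l==k).astype(np.uint8),0,1)[0][0];e=cv2.fitEllipse(ct);print(st[k],e)
p=onz(C,e[0],.0275);d=np.deg2rad(e[2]+90)
q=onz(C,np.array(e[0])+25*np.array([np.cos(d),np.sin(d)]),.0275)
print(p,"long axis yaw",np.rad2deg(np.arctan2(*(q-p)[1::-1])))
R=Rn.from_quat(np.roll(o["tool_rot"],-1)).as_matrix();print("tool x yaw",np.rad2deg(np.arctan2(R[1,0],R[0,0])),"shift cm",(p-o["eef_pos"])*100)
E
```

```text
[197 247 255] [229 254 255] [124 179 232] [235 254 255] [147 195 224] [220 250 254]
0.9686274509803922 0.996078431372549 0.771551724137931 0.996078431372549 0.8705357142857143
[ 204  155   49   78 2505] ((227.35052490234375, 191.2621307373047), (45.399410247802734, 78.0669174194336), 167.89596557617188)
[0.43691176 0.2893692  0.0275    ] long axis yaw -174.811181233458
tool x yaw 174.95657316848352 shift cm [  0.53093215  -3.00856372 -14.86245895]
```

```bash
python3 -m handwheel '[1.8,-2.9,0,0,0,4,0.8, 1.8,-2.9,-3,0,0,8,0.8, 1.8,-2.9,-6,0,0,8,0.8, 1.8,-2.9,-8,0,0,8,0.8, 1.8,-2.9,-8,0,0,8,0.8, 1.8,-2.9,-8,0,0,8,0.8, 1.8,-2.9,-8,0,0,8,0.8]' 20; python3 - <<'E'
from h import *
o=get_obs();a=read_camera("wrist");C=cam("wrist",o)
cv2.imwrite("pics/w2.png",a[...,::-1]);print(o["eef_pos"],proj(C,[.45,.289,.0275]))
E
```

```text
t: 1.65
eef_pos: [0.4499, 0.2922, 0.0973]
tool_rot: [0.0, -0.027, 1.0, 0.0]
contact_force: [0.3, 0.7, 0.4]
gripper_width: 0.8
[0.44985758 0.29221769 0.09733142] [[252.80361754 209.86522323]]
```

View pics/w2.png

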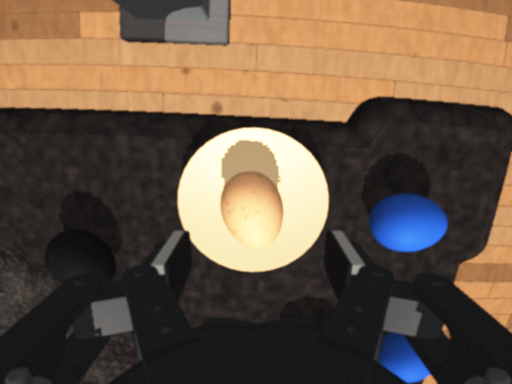

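The egg is at (252,210), within a pixel of where my estimate projects. I'll go down and grip it at the minimum force.

```bash
python3 -m handwheel '[0,-0.3,-2,0,0,0,0.8, 0,-0.3,-4,0,0,0,0.8, 0,-0.3,-5.5,0,0,0,0.8, 0,-0.3,-6.4,0,0,0,0.8, 0,-0.3,-6.4,0,0,0,0.8, 0,-0.3,-6.4,0,0,0,0.8]' 20; python3 -m handwheel '[0,0,0,0,0,0,0.6, 0,0,0,0,0,0,0.5,0,0,0,0,0,0,0.4, 0,0,0,0,0,0,0.3,0,0,0,0,0,0,0.3, 0,0,0,0,0,0,0.3]' 20
```

```text
t: 2.2
eef_pos: [0.4506, 0.2897, 0.0345]
tool_rot: [0.001, -0.027, 1.0, 0.001]
contact_force: [-0.3, 1.1, 0.3]
gripper_width: 0.804
t: 2.7
eef_pos: [0.4515, 0.2901, 0.0359]
tool_rot: [0.002, -0.027, 1.0, 0.001]
contact_force: [-0.4, -0.2, 7.6]
gripper_width: 0.478
```

```bash
python3 -m handwheel '[0,0,1,0,0,0,0.3, 0,0,3,0,0,0,0.3, 0,0,6,0,0,0,0.3, 0,0,9,0,0,0,0.3, 0,0,12,0,0,0,0.3, 0,0,12,0,0,0,0.3, 0,0,12,0,0,0,0.3]';python3 - <<'E'
from h import *
o=get_obs();a=read_camera("wrist");cv2.imwrite("pics/w3.png",a[...,::-1]);print(o["eef_pos"],o["contact_force"])
E
```

```text
t: 3.28
eef_pos: [0.4527, 0.2909, 0.1588]
tool_rot: [0.004, -0.026, 1.0, 0.003]
contact_force: [-0.2, -0.9, -0.7]
gripper_width: 0.482
[0.45266611 0.29094122 0.15877149] [-0.19164205 -0.92049896 -0.74805713]
```

View pics/w3.png

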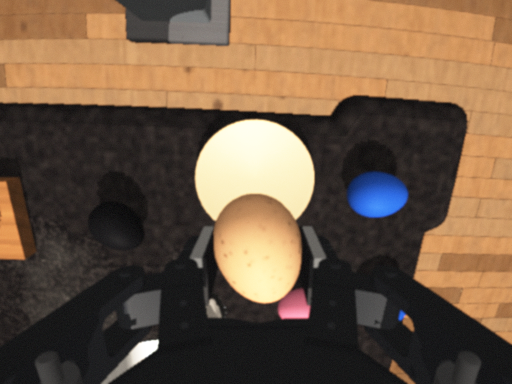

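Egg held at about (258,248), roughly 5 mm ahead of the TCP. I'll carry it over the handle height to above the empty hole.

```bash
python3 -m handwheel '[0,-1,2,0,0,0,0.3, 0.5,-4,5,0,0,0,0.3, 1,-7.5,6,0,0,0,0.3, 2,-11,6,0,0,0,0.3, 2.5,-14.5,6,0,0,0,0.3, 3,-18,6,0,0,0,0.3, 3.5,-21.5,6,0,0,0,0.3, 4,-25,6,0,0,0,0.3]';python3 -m handwheel '[0.3,-3.5,0,0,0,0,0.3, 0.6,-7,0,0,0,0,0.3, 1,-10.5,0,0,0,0,0.3, 1.5,-14,0,0,0,0,0.3, 1.8,-17.5,0,0,0,0,0.3, 2,-20,0,0,0,0,0.3, 2,-20,0,0,0,0,0.3, 2,-20,0,0,0,0,0.3]';python3 - <<'E'
from h import *
o=get_obs();a=read_camera("wrist");cv2.imwrite("pics/w4.png",a[...,::-1]);C=cam("wrist",o);print(o["eef_pos"],o["tool_rot"],o["q"],proj(C,[.515,-.157,.022]))
E
```

```text
t: 4.0
eef_pos: [0.4906, 0.0384, 0.216]
tool_rot: [0.002, -0.027, 1.0, 0.002]
contact_force: [0.2, 0.3, -1.1]
gripper_width: 0.483
t: 4.67
eef_pos: [0.5095, -0.1631, 0.2147]
tool_rot: [0.0, -0.025, 1.0, 0.002]
contact_force: [0.5, 0.6, 0.1]
gripper_width: 0.479
[ 0.50950446 -0.16312137  0.21471758] [ 4.25064465e-04 -2.47289177e-02  9.99692569e-01  1.75119002e-03] [-0.01654703  0.28936648  0.25568308  1.94130968 -0.09521662  0.92207376
  1.90683741] [[262.11983443 178.73414557]]
```

View pics/w4.png

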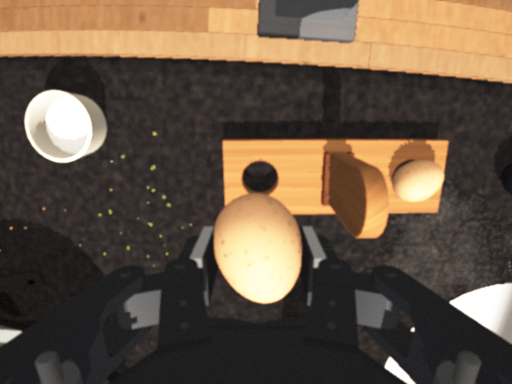

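The empty hole is at (260,177). The board corners are at about (222,140), (448,139), (223,214) and (440,214).

```bash
python3 - <<'E'
from h import *
o=get_obs();a=cv2.imread("pics/w4.png");C=cam("wrist",o)
m=((a.max(2)<70)).astype(np.uint8);n,l,st,c=cv2.connectedComponentsWithStats(m);k=l[177,261];print(st[k],c[k])
p=onz(C,c[k],.022);print("hole",p,"shift",(p-o["eef_pos"])*100)
R=Rn.from_quat(np.roll(o["tool_rot"],-1)).as_matrix()
print("tool x yaw",np.rad2deg(np.arctan2(R[1,0],R[0,0])), "R z",R[:,2])
for q in[(222,140),(448,139),(223,214),(440,214)]:print(onz(C,q,.022))
print("eggb",onz(C,(418,181),.036),"handle top L/R of front face",onz(C,(330,152),.1))
# held egg centre
for z in (.205,.21,.215):print("held",onz(C,(258,248),z)-o["eef_pos"])
E
```

```text
[243 162  34  30 777] [259.53410553 176.73101673]
hole [ 0.51314072 -0.15807796  0.022     ] shift [  0.33739839   0.32786186 -19.27712777]
tool x yaw -177.0026905452958 R z [ 8.47658799e-04  4.27373219e-03 -9.99990508e-01]
[ 0.47466262 -0.20073056  0.022     ]
[0.45877122 0.04955853 0.022     ]
[ 0.55925033 -0.19781047  0.022     ]
[0.5469813  0.05937974 0.022     ]
eggb [0.50552795 0.01522083 0.036     ] handle top L/R of front face [ 0.47186159 -0.10283075  0.1       ]
held [-0.00040376  0.00034594 -0.00977128]
held [-0.00288753  0.00018677 -0.00477128]
held [-5.37130257e-03  2.76097634e-05  2.28722261e-04]
```

```bash
python3 -m handwheel '[0.4,0.3,-2,0,0,0,0.3, 0.7,0.5,-5,0,0,0,0.3, 0.7,0.5,-8,0,0,0,0.3, 0.7,0.5,-11,0,0,0,0.3, 0.7,0.5,-13,0,0,0,0.3, 0.7,0.5,-14,0,0,0,0.3, 0.7,0.5,-14,0,0,0,0.3, 0.7,0.5,-14,0,0,0,0.3]';python3 - <<'E'
from h import *
o=get_obs();a=read_camera("wrist");s=read_camera("scene");sd=read_camera("side");print(o["eef_pos"])
z=lambda i,x,y:cv2.resize(i[y-40:y+40,x-50:x+50,::-1],(400,320),interpolation=2)
cv2.imwrite("pics/c5.png",np.vstack([cv2.resize(a[:,:,::-1],(400,300)) ,np.zeros((0,400,3),np.uint8)]))
cv2.imwrite("pics/c5.png",np.hstack([cv2.resize(a[...,::-1],(400,320)),z(s,260,230)]))
E
```

```text
t: 5.38
eef_pos: [0.5168, -0.1555, 0.0749]
tool_rot: [0.0, -0.027, 1.0, 0.002]
contact_force: [0.2, 0.3, -0.1]
gripper_width: 0.481
[ 0.51684422 -0.15545277  0.07485109]
```

View pics/c5.png

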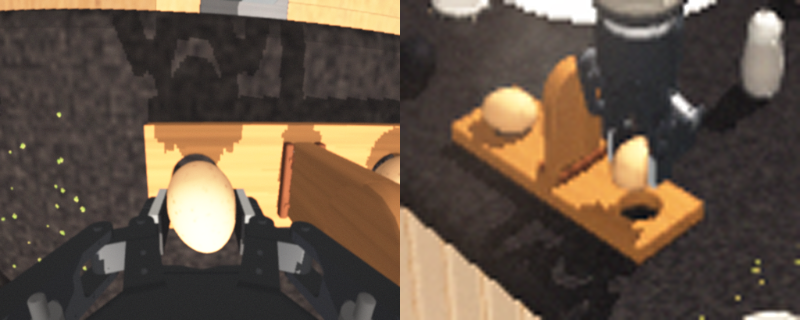

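The hole shows just left of the egg in the wrist view, about 3 mm toward −y. I'll correct for that and lower the egg.

```bash
python3 -m handwheel '[0,-0.3,-0.5,0,0,0,0.3, 0,-0.3,-1.3,0,0,0,0.3, 0,-0.3,-2,0,0,0,0.3, 0,-0.3,-2.5,0,0,0,0.3, 0,-0.3,-2.9,0,0,0,0.3, 0,-0.3,-3.1,0,0,0,0.3, 0,-0.3,-3.1,0,0,0,0.3]'
```

```text
t: 6.12
eef_pos: [0.5177, -0.1593, 0.0446]
tool_rot: [0.001, -0.026, 1.0, 0.002]
contact_force: [-0.1, 0.2, -0.6]
gripper_width: 0.481
```

Not touching yet. I'll lower in small steps until it makes contact.

```bash
python3 -m handwheel '[-0.05,0.1,-0.2,0,0,0,0.3, -0.05,0.1,-0.2,0,0,0,0.3, -0.05,0.1,-0.2,0,0,0,0.3]';python3 -m handwheel '[0,0,-0.1,0,0,0,0.3, 0,0,-0.2,0,0,0,0.3, 0,0,-0.2,0,0,0,0.3]'
```

```text
t: 6.37
eef_pos: [0.5177, -0.1589, 0.0432]
tool_rot: [0.002, -0.026, 1.0, 0.002]
contact_force: [-0.4, -0.9, 3.9]
gripper_width: 0.481
t: 6.62
eef_pos: [0.5179, -0.159, 0.0425]
tool_rot: [0.002, -0.026, 1.0, 0.002]
contact_force: [-4.0, 0.8, 16.2]
gripper_width: 0.48
```

```bash
python3 -m handwheel '[0,0,0.1,0,0,0,0.3,0,0,0.1,0,0,0,0.3]';python3 -m handwheel '[0,0,0,0,0,0,0.5, 0,0,0,0,0,0,0.54, 0,0,0,0,0,0,0.6, 0,0,0,0,0,0,0.72, 0,0,0,0,0,0,0.72]';python3 -m handwheel '[0,0,1,0,0,0,0.75, 0,0,3,0,0,0,0.75, 0,0,6,0,0,0,0.75,0,0,10,0,0,0,0.75,0,0,14,0,0,0,0.75,0,0,17,0,0,0,0.9,0,0,17,0,0,0,0.9,0,0,17,0,0,0,0.9]';python3 - <<'E'
from h import *
o=get_obs();a=read_camera("wrist");cv2.imwrite("pics/w6.png",a[...,::-1]);C=cam("wrist",o);print(o["eef_pos"],proj(C,[[.5148,-.1575,.036],[.5099,-.0724,.14],[.505,.0125,.036]]))
E
```

```text
t: 6.78
eef_pos: [0.518, -0.159, 0.0439]
tool_rot: [0.003, -0.026, 1.0, 0.002]
contact_force: [-0.8, -1.1, 1.5]
gripper_width: 0.48
t: 7.2
eef_pos: [0.5179, -0.159, 0.0437]
tool_rot: [0.002, -0.026, 1.0, 0.002]
contact_force: [-0.4, -1.2, 0.2]
gripper_width: 0.72
t: 7.87
eef_pos: [0.5191, -0.1592, 0.2163]
tool_rot: [0.005, -0.026, 1.0, 0.002]
contact_force: [1.0, -0.7, 0.1]
gripper_width: 0.901
[ 0.51908563 -0.15920464  0.21626882] [[258.80988486 170.73777108]
 [376.59081612 199.75160183]
 [415.32224287 170.20580031]]
```

View pics/w6.png

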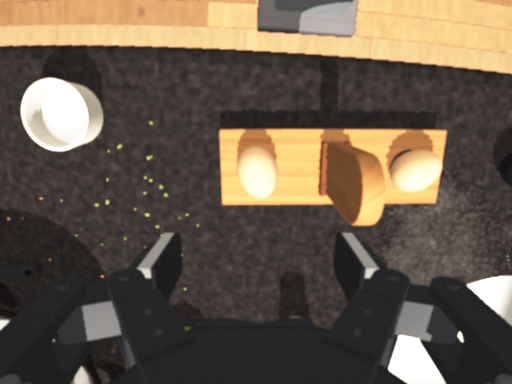

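Both eggs lie in their hollows, at (257,171) and (416,171), matching the predicted (259,171) and (415,170). Next I'll move above the handle, straighten the tool and check.

```bash
python3 -m handwheel '[-0.3,3,0,0,0,0,1, -0.6,6,0,-0.25,0.6,0.5,1, -0.9,8.7,0,-0.25,0.6,0.5,1, -0.9,8.7,-2,-0.25,0.6,0.5,1,-0.9,8.7,-2,-0.25,0.6,0.5,1,-0.9,8.7,-2,-0.25,0.6,0.5,1]';python3 - <<'E'
from h import *
o=get_obs();a=read_camera("wrist");cv2.imwrite("pics/w7.png",a[...,::-1]);C=cam("wrist",o);print(o["eef_pos"],proj(C,[[.5148,-.1575,.036],[.5099,-.0724,.14],[.505,.0125,.036]]))
R=Rn.from_quat(np.roll(o["tool_rot"],-1)).as_matrix();print(R)
E
```

```text
t: 8.42
eef_pos: [0.5072, -0.0721, 0.1927]
tool_rot: [-0.005, -0.03, 1.0, -0.0]
contact_force: [0.1, -0.5, -0.4]
gripper_width: 1.003
[ 0.5072046  -0.07211469  0.19266853] [[171.91324927 185.17340062]
 [256.75860025 223.25075114]
 [342.08548478 185.70229791]]
[[-9.98121139e-01 -6.05631767e-02 -9.28940563e-03]
 [-6.05562542e-02  9.98164260e-01 -1.02494007e-03]
 [ 9.33442632e-03 -4.60482744e-04 -9.99956327e-01]]
```

View pics/w7.png

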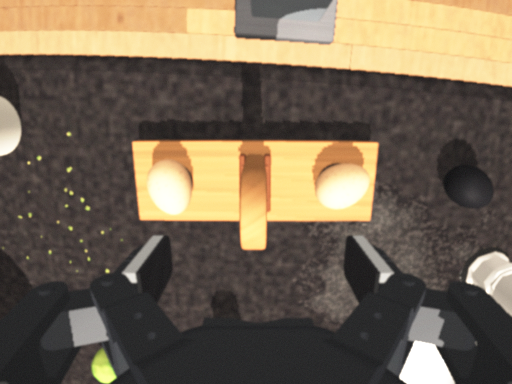

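The handle is centred at column 254, between the jaws, and both eggs are seated at (170,186) and (342,185). I'll descend now.

```bash
python3 -m handwheel '[0.2,-0.1,-2,0,-0.4,0,1, 0.25,-0.1,-4,0,-0.4,0,1, 0.25,-0.1,-6,0,-0.4,0,1, 0.25,-0.1,-7.6,0,-0.4,0,1, 0.25,-0.1,-7.6,0,-0.4,0,1, 0.25,-0.1,-7.6,0,-0.4,0,1]';python3 -m handwheel '[0,0,0,0,0,0,0.6, 0,0,0,0,0,0,0.4, 0,0,0,0,0,0,0.3, 0,0,0,0,0,0,0.2,0,0,0,0,0,0,0,0,0,0,0,0,0,0,0,0,0,0,0,0,0,0,0,0,0,0,0,0]' 80; python3 - <<'E'
from h import *
o=get_obs();print({k:np.round(v,4) for k,v in o.items()})
E
```

```text
t: 8.97
eef_pos: [0.5101, -0.0749, 0.1175]
tool_rot: [-0.001, -0.029, 1.0, -0.001]
contact_force: [-0.2, -0.3, 0.1]
gripper_width: 1.002
t: 9.63
eef_pos: [0.5104, -0.0749, 0.1181]
tool_rot: [-0.001, -0.029, 1.0, -0.001]
contact_force: [-1.4, -0.2, 6.2]
gripper_width: 0.205
{'t': np.float64(9.6333), 'q': array([-0.1356,  0.3977,  0.1957,  2.058 , -0.1151,  0.6971,  1.7619]), 'joint_vel': array([-0.0009,  0.0013,  0.0007, -0.0002, -0.0002, -0.0014, -0.0015]), 'joint_torque': array([-7.16000e-02, -4.27592e+01,  2.90940e+00, -1.92528e+01,
        2.34000e-02, -4.99200e-01,  5.10000e-03]), 'eef_pos': array([ 0.5104, -0.0749,  0.1181]), 'tool_rot': array([-6.000e-04, -2.870e-02,  9.996e-01, -8.000e-04]), 'contact_force': array([-1.4015, -0.2436,  6.2233]), 'torque': array([0.0703, 0.3451, 0.0292]), 'gripper_width': np.float64(0.2052)}
```

Gripped: the opening is 17.4 mm on the 18 mm plate. I'll lift smoothly.

```bash
python3 -m handwheel '[0,0,0.2,0,0,0,0, 0,0,0.6,0,0,0,0, 0,0,1.2,0,0,0,0, 0,0,2,0,0,0,0, 0,0,2.8,0,0,0,0, 0,0,3.4,0,0,0,0, 0,0,3.8,0,0,0,0, 0,0,4,0,0,0,0]';python3 -m handwheel '[0,0,0.3,0,0,0,0, 0,0,1,0,0,0,0, 0,0,2,0,0,0,0, 0,0,3,0,0,0,0, 0,0,4,0,0,0,0, 0,0,5,0,0,0,0, 0,0,5.6,0,0,0,0, 0,0,6,0,0,0,0]'; python3 -m handwheel '[0,0,0.6,0,0,0,0, 0,0,1.2,0,0,0,0, 0,0,1.6,0,0,0,0, 0,0,1.8,0,0,0,0, 0,0,1.8,0,0,0,0, 0,0,1.8,0,0,0,0]';python3 - <<'E'
from h import *
o=get_obs();a=read_camera("wrist");s=read_camera("scene");sd=read_camera("side");print(o["eef_pos"],o["tool_rot"],o["contact_force"])
S=cam("scene");print(proj(S,[[.51,-.0724,.12]]),proj(cam("side"),[[.51,-.0724,.12]]))
z=lambda i,x,y:cv2.resize(i[y-40:y+40,x-35:x+35,::-1],(280,320),interpolation=2)
cv2.imwrite("pics/c8.png",np.hstack([cv2.resize(a[...,::-1],(240,320)),z(s,250,195),z(sd,282,175)]))
E
```

```text
t: 10.3
eef_pos: [0.5108, -0.0749, 0.159]
tool_rot: [0.0, -0.029, 1.0, -0.001]
contact_force: [0.7, 0.8, -6.3]
gripper_width: 0.198
t: 10.97
eef_pos: [0.5113, -0.075, 0.2204]
tool_rot: [0.001, -0.029, 1.0, -0.001]
contact_force: [-0.2, 0.4, -6.4]
gripper_width: 0.202
t: 11.47
eef_pos: [0.5112, -0.0749, 0.2382]
tool_rot: [0.001, -0.029, 1.0, -0.001]
contact_force: [-0.2, -0.2, -5.5]
gripper_width: 0.202
[ 0.511199   -0.07494861  0.23821975] [ 8.16215734e-04 -2.87213161e-02  9.99586865e-01 -7.20654365e-04] [-0.24037982 -0.19088243 -5.47085771]
[[251.89165574 209.87646031]] [[280.59348305 173.43665279]]
```

View pics/c8.png

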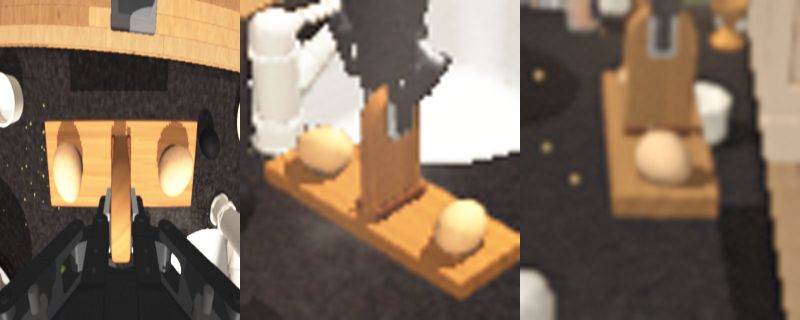

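The carrier is up and level with both eggs seated, and the TCP rise puts the underside at about 120 mm. I'll hold for more than 2 s.

```bash
H='python3 -m handwheel'; $H '[0,0,0,0,0,0,0,0,0,0,0,0,0,0,0,0,0,0,0,0,0,0,0,0,0,0,0,0,0,0,0,0,0,0,0,0,0,0,0,0,0,0,0,0,0,0,0,0,0,0,0,0,0,0,0,0]'; $H '[0,0,0,0,0,0,0,0,0,0,0,0,0,0,0,0,0,0,0,0,0,0,0,0,0,0,0,0,0,0,0,0,0,0,0,0,0,0,0,0,0,0,0,0,0,0,0,0,0,0,0,0,0,0,0,0]'; $H '[0,0,0,0,0,0,0,0,0,0,0,0,0,0,0,0,0,0,0,0,0,0,0,0,0,0,0,0,0,0,0,0,0,0,0,0,0,0,0,0,0,0,0,0,0,0,0,0,0,0,0,0,0,0,0,0]'; $H '[0,0,0,0,0,0,0,0,0,0,0,0,0,0,0,0,0,0,0,0,0,0,0,0,0,0,0,0,0,0,0,0,0,0,0,0,0,0,0,0,0,0,0,0,0,0,0,0,0,0,0,0,0,0,0,0]'; $H '[0,0,0,0,0,0,0,0,0,0,0,0,0,0,0,0,0,0,0,0,0,0,0,0,0,0,0,0,0,0,0,0,0,0,0,0,0,0,0,0,0,0,0,0,0,0,0,0,0,0,0,0,0,0,0,0]'; python3 - <<'E'
from h import *
a=read_camera("wrist");cv2.imwrite("pics/w9.png",a[...,::-1])
E
```

```text
t: 12.28
eef_pos: [0.511, -0.075, 0.238]
tool_rot: [0.0, -0.029, 1.0, -0.001]
contact_force: [-0.9, -0.1, -6.0]
gripper_width: 0.203
t: 12.95
eef_pos: [0.5111, -0.075, 0.238]
tool_rot: [0.001, -0.029, 1.0, -0.001]
contact_force: [-0.0, 0.1, -6.2]
gripper_width: 0.198
t: 13.62
eef_pos: [0.511, -0.0749, 0.238]
tool_rot: [0.001, -0.029, 1.0, -0.001]
contact_force: [0.2, -1.2, -6.3]
gripper_width: 0.202
t: 14.28
eef_pos: [0.5111, -0.0749, 0.238]
tool_rot: [0.001, -0.029, 1.0, -0.001]
contact_force: [0.6, 1.0, -7.0]
gripper_width: 0.201
t: 14.95
eef_pos: [0.511, -0.075, 0.238]
tool_rot: [0.001, -0.029, 1.0, -0.001]
contact_force: [0.3, 0.0, -6.5]
gripper_width: 0.201
```

View pics/w9.png

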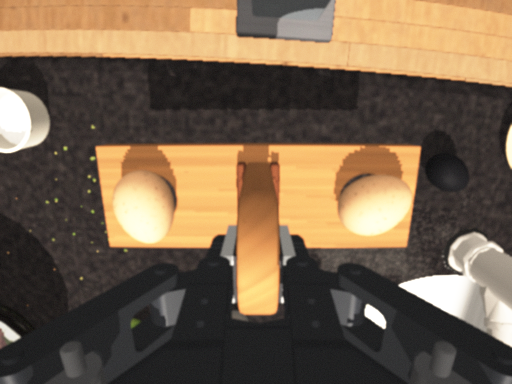

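The carrier is level and still, with eggs seated at (144,207) and (375,205) and the handle between the pads at (258,240). Handing in.

```bash
python3 -c "from station import *; print(hand_in())"
```

```text
the job is handed in; nothing more can be done
None
```

I picked the egg out of the dish at 20 N grip, laid it in the empty hollow and let go. I then took the carrier by its handle at 80 N and lifted it level. The job is handed in with the carrier still held up; no verdict was reported.

- **Hold:** Over the last 2.7 s of readings the TCP stayed within 0.1 mm at z = 0.238 m, putting the carrier's underside at about 0.12 m. The measured load was 6–7 N and the opening 17 mm on the 18 mm handle.
- **Tilt:** The tool's own tilt was about 0.002 rad, and the pictures show the board level.
- **Eggs:** The last wrist picture shows both eggs in their hollows, clear of the fingers. After the release, egg_a lay within about 2 px of the predicted seat.
- **Bystanders:** I never went near the ramekin, salt shaker or lime, but I did not measure them again at the end.
- **Contact forces:** There were two brief upward pushes: about 8 N while closing on the egg in the dish, and 16 N while pressing it into the hole. I eased off the second before letting go.

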